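# Fit the open double hook onto the notched rail bar

## Robot

A 6-joint arm with a two-finger parallel gripper is mounted at the origin on the work surface. World frame = base frame: x ahead of the robot, y to its left, z up, the work surface at z = 0. Lengths are in m, angles in rad, forces in N, time in s.
With the tool pointing down it reaches from about 0.325 to 0.9 m from the base axis. Payload 6.1 kg.
Tool frame: the origin (TCP) lies on the centre line of the jaws, within the pads' length; the fingertips stand r.tcp_to_tips ahead of it and the grasp point (between the pads) lies 3 mm ahead of it (r.tcp_to_tips is the distance from the TCP to the fingertips, in m); z points along the fingers, y is the line along which they close (so a half turn about z gives the same grasp; the last joint's range is limited). The gripper opens to 85 mm and grips with 20 to 120 N. Pads are 22 mm wide; open, the fingers measure 114 mm over their backs; the gripper's body (76 mm by 85 mm) begins 54 mm behind the grasp point. The pads swing forward as they close: fully open they stand 13 mm farther back than shut.
Start: joints at [1.215, 0.22, 1.526, -0, 1.395, -0.126], TCP at [0.142, 0.609, 0.253] pointing down, gripper open.
Joint ranges: [-2.98, 2.98], [-0.91, 2.08], [0.09, 2.57], [-1.24, 4.39], [0.2, 2.65], [-2.68, 2.68]. Speed limits (rad/s): [2.57, 2.57, 3.01, 3.14, 3.14, 3.14].

## Interface

Orientations are given as a unit quaternion [x, y, z, w].
In Python, from cell import r, eyes, order gives the robot as it stands.
- The arm moves only by the shell command python3 -m pendant 'ROWS'. ROWS is JSON, one flat list of numbers, 7 for each row, row after row: the shift along the tool's x, y, z normalised to -1 to 1, where 1 is 0.03 m, then the turn, a rotation vector about the tool's x, y, z normalised to -1 to 1, where 1 is 0.08 rad, then the gripper's target within -1 to 1 (fully open at 1, half-way at 0, shut at -1). In form: [tx, ty, tz, ax, ay, az, grip, tx, ty, tz, ax, ay, az, grip, ...]. A call has 1 to 12 rows; each row shifts and turns the commanded pose from where the row before left it, along the tool's axes as they then stand; what a row does not reach is not made up. A row lasts 1/12 s, in which the tool goes at most 41.7 mm and 7.16 degrees, less where a joint would pass 70% of its speed; a pose out of reach is approached as far as the arm can. A call with a number of a shift or a turn outside -1 to 1 is refused whole. A call with a gripper value outside its range is refused whole. The fingers move at their own pace and stop on an object; the grip force is fixed at half the most. Time passes only in rows, so rows that do not move let the fingers close. It gives the time, the measured TCP pose, the force, the opening and the grip force at its end, in the units of the state.
- r.read_state(): the state, without advancing time (a new reading comes with each control period).
- eyes.get_image(name): name is "scene" or "top"; returns a dict with "pixels" (420x560x3 uint8, red, green, blue), "z_map" (420x560 float32, m along the optical axis (not along the pixel's ray), 0 where there is no reading), "camera_matrix" (3x3 intrinsics, pixels), "dist" ([k1, k2, p1, p2, k3] as OpenCV has them; the pictures are not rectified), "R" (3x3) and "t" (3): a world point X has camera coordinates R X + t. Camera axes: x right, y down, z forward; pixel columns grow to the right and rows downward; lengths in m; the calibration is good to about 2 mm. A picture is of the moment at which its call begins.
- order.close_job(): hands the job in; it is judged then, once.
The state is a dict: "t": time; "joint_positions": joint angles; "joint_vel": joint speeds; "joint_torque": joint torques, N m; "ee_pos": TCP position; "orientation": TCP orientation; "ft_force": force on the tool from outside, world axes, zero at the start; "torque": the same for the moment, N m; "grip_width": finger opening in m; "finger_force": force on a finger pad.
Only numpy, scipy, OpenCV 4.12 (cv2) and the standard library are available. Lean on these libraries where they do the work, as an engineer would, in place of code of your own. Each camera call takes 0.05 s, during which the arm holds its last target. There are 200 camera calls.

## Task

Put the loose open C-hook from the bamboo tray onto the bar of the hook rail: with its gap facing down, feel along the bar for the thin neck, let the neck pass through the gap, then slide the hook along so that it hangs captive round the thick bar, right up against the bracket on the robot's left, and let go. Press gently, never forcing the hook against the rail, and leave the jar, the pill box and the spoon rest where they are.

Things in the scene. Friction and masses are not known exactly. Their poses are not given: they have to be found in the camera images.
- rail: Hook rail fixed on the sill. Origin: on the sill midway between its two brackets; x away from the robot, y along the bar to the left bracket (robot's left), z up. Brackets 34 x 20 mm, 158 mm high, at y = -150 and +150 mm. Wooden board behind the bar (x = 45 to 61 mm, 105 mm high, 540 mm long); two white plastic cups hang on its pegs at y = -215 and +215 mm, below 100 mm
- rail_bar (a point): Point on the axis of the steel bar, midway between the brackets, 140 mm above the sill. Bar along y, 20 mm thick but for one neck, 9 mm thick, 34 mm long, with shoulders chamfered over 3 mm more (14 to 20 mm). The neck's middle is anywhere within 30 mm of this point along y: unmeasured, see or feel it. Rubber bushes: pressed down, the bar yields 0.4 mm per N, up to 8 mm; lengthwise it stays
- rail_left (a point): Middle of the left bracket's inner face, at the bar's height (y = +140 mm of the rail), where the C-hook must end up. More than 20 N between the C-hook and any part of the rail counts as forcing
- clip: Loose C-hook, 90 g, upright in the tray, 24 mm long in y throughout (the way it slides on the bar). Origin: middle of its underside; z up, x across; a half turn is the same. Two flat steel lips, 6 mm thick, x = 7 to 21 mm either side, leave a 14 mm gap facing down; above is a channel 25 mm wide and high, outside 33 mm wide, 35 mm high. Wire hooks reach x = 44 mm either side, 21 mm high
- clip_tab (a point): Middle of the C-hook's grip tab, 55 mm above its underside. Tab 12 mm thick (x), 24 mm wide (y), from 35 to 75 mm above the underside; take it from above
- clip_eye (a point): Centre of the C-hook's channel, 18.5 mm above its underside. Height over the sill: lips resting on the thick bar (too thick for the gap) about 165 mm; seated on the neck 132 mm; hanging round the thick bar 137.5 mm (2.5 mm play all round when centred at 140 mm). Its weight lies low, so it hangs upright
- tray: Bamboo tray fixed on the sill, 130 x 300 mm, walls 22 mm high and 6 mm thick; origin: centre of its underside, y along its length. The C-hook stands in it (floor about 6 mm up)
- pillbox: Round orange pill box, 60 mm across, 35 mm high with its lid selector, in the tray; origin: middle of its underside. Bystander
- jar: Glass jar with steel lid, 74 mm across, 110 mm high; origin: middle of its underside. Bystander
- spoon_rest: Flat stainless spoon rest, dish 84 mm across with a handle towards -x, about 14 mm high; origin: under the dish's centre. Bystander
Mind the look-alikes: they are no part of the job. Of the things shaped like the clip, the grey one is meant.

How it is judged:
By the outcome, as a careful person would: the job done as asked, in the order asked, and still so for the second after the job is handed in, with the robot touching nothing.
It also fails if it takes over 64 s, if anything falls off the work surface, if the arm or the gripper's body presses on something with over 40 N, if the wrist force passes 120 N, or if a joint passes its speed limit or range.

## Working session

There is one attempt and no reset: what is moved stays moved. The work goes in short steps, Python scripts to look and compute and a shell command to move; the robot and the scene stay as the last step left them, time stands still between calls to the robot, and variables do not carry over. Pictures are saved under pics/ and viewed, at most 10 in all, crops included, and the job is handed in when it is done.

```bash
mkdir -p pics; cat > h.py <<'E'
import numpy as np, cv2
from cell import r, eyes, order
def pts(im,uv,z=None):
    uv=np.array(uv,float).reshape(-1,1,2)
    n=cv2.undistortPoints(uv,np.array(im["camera_matrix"],float),np.array(im["dist"],float)).reshape(-1,2)
    R=np.array(im["R"]);t=np.array(im["t"]);d=np.c_[n,np.ones(len(n))]
    if z is None:
        zz=np.array([im["z_map"][int(round(v)),int(round(u))] for u,v in uv.reshape(-1,2)])
        return (d*zz[:,None]-t)@R
    w=d@R;c=-R.T@t
    return c+w*((z-c[2])/w[:,2])[:,None]
def cloud(im):
    H,W=im["z_map"].shape
    u,v=np.meshgrid(np.arange(W),np.arange(H))
    P=pts(im,np.c_[u.ravel(),v.ravel()]).reshape(H,W,3); P[im["z_map"]==0]=np.nan
    return P
def proj(im,X):
    R=np.array(im["R"]);return cv2.projectPoints(np.array(X,float).reshape(-1,1,3),cv2.Rodrigues(R)[0],np.array(im["t"]),np.array(im["camera_matrix"],float),np.array(im["dist"],float))[0].reshape(-1,2)
def save(n,rgb): cv2.imwrite(f"pics/{n}.png",rgb[...,::-1])
E
python3 - <<'E'
from h import *
s=r.read_state();print(s,r.tcp_to_tips)
for n in("scene","top"):
    im=eyes.get_image(n);save(n,im["pixels"]);np.save(f"{n}.npy",im,allow_pickle=True)
    print(n,-np.array(im["R"]).T@im["t"],(im["z_map"]>0).mean())
E
```

```text
{'t': 0.0, 'joint_positions': array([ 1.21488958e+00,  2.21280815e-01,  1.52761544e+00, -2.80040090e-06,
        1.39473568e+00, -1.26114613e-01]), 'joint_vel': array([-1.63737499e-03,  9.00392017e-05, -6.10107676e-04, -4.73753618e-04,
        1.14423117e-03, -7.09229873e-04]), 'joint_torque': array([ 6.24847416e-04, -4.96907508e+01, -3.89389801e+01, -1.07720177e-04,
        1.12405827e-02, -3.58792317e-05]), 'ee_pos': array([0.14216977, 0.60802146, 0.25216306]), 'orientation': array([ 1.14643137e-01,  9.93406217e-01, -9.90496779e-04, -2.42033068e-04]), 'ft_force': array([0.17524734, 0.44116945, 0.11448497]), 'torque': array([-0.01732959, -0.04012932,  0.04691804]), 'finger_force': 0.0, 'grip_width': 0.08520856535710204} 0.022
scene [0.87343379 0.49153436 0.80618539] 0.9957440476190477
top [0.41051415 0.01116877 1.16792188] 0.995922619047619
```

View pics/scene.png

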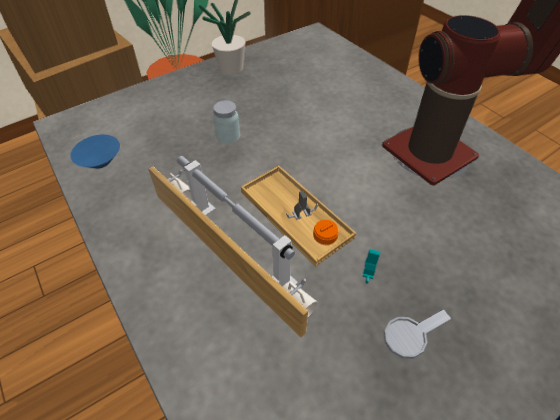

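View pics/top.png

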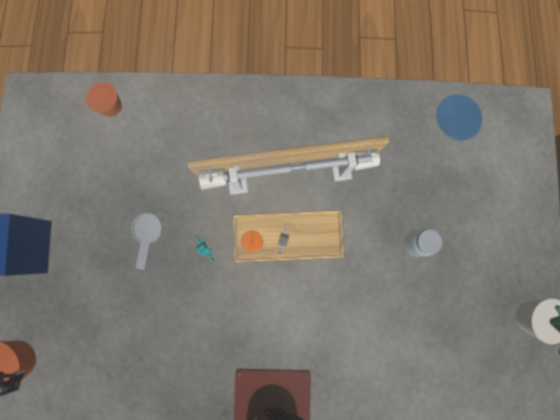

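The scene view shows the grey C-hook in the tray at (302,205), next to the orange pill box at (326,231). The bar runs from the far bracket (197,185) to the near, left bracket (283,262). In the top view the hook is at (284,239), the bar runs from (240,173) to (345,163), and the neck is at about (298,169).

Candidates for the clip: the grey one at scene (302,205) / top (284,239), and the teal one at scene (371,265) / top (204,248). The grey one is the one meant.

```bash
cat > m.py <<'E'
from h import *
S=np.load("scene.npy",allow_pickle=True).item();T=np.load("top.npy",allow_pickle=True).item()
PS,PT=cloud(S),cloud(T)
def crop(a,x0,x1,y0,y1,f): return cv2.resize(a[y0:y1,x0:x1],None,fx=f,fy=f,interpolation=cv2.INTER_CUBIC)
a=crop(S["pixels"],150,350,150,300,4)
save("cropS",a)
b=np.vstack([crop(T["pixels"],225,355,140,200,6),crop(T["pixels"],225,355,205,265,6)])[:600];
save("cropT",cv2.resize(b,(780,600)))
# clip tab: points inside tray region above 45mm
for n,P in(("S",PS),("T",PT)):
    c={'S':(302,205),'T':(284,239)}[n]
    m=np.zeros(P.shape[:2],bool);m[c[1]-25:c[1]+25,c[0]-25:c[0]+25]=1
    for lo,hi in((.05,.09),(.066,.09),(.014,.045)):
        q=P[m&(P[...,2]>lo)&(P[...,2]<hi)]
        if len(q)>3:
            xy=q[:,:2].astype(np.float32);print(n,lo,len(q),np.median(q,0).round(4),q.min(0).round(4),q.max(0).round(4),cv2.minAreaRect(xy))
    # bar: z>0.12
    m=(P[...,2]>.115)&(P[...,2]<.175)&(P[...,0]>.3)&(P[...,0]<.75)&(abs(P[...,1])<.3)
    q=P[m];print(n,"bar",len(q),q.min(0).round(3),q.max(0).round(3))
    print(" tops of brackets",[ (k.mean(0).round(4),cv2.minAreaRect(k[:,:2].astype(np.float32))) for k in (q[(q[:,2]>.152)&(q[:,1]>0.03)],q[(q[:,2]>.152)&(q[:,1]<-.0)]) if len(k)>3])
E
python3 m.py
```

```text
S 0.05 101 [ 0.4613 -0.0156  0.0731] [ 0.4503 -0.0322  0.0502] [ 0.4671 -0.0062  0.0821] ((0.45790916681289673, -0.019396934658288956), (0.026795286685228348, 0.01321434136480093), 76.8260726928711)
S 0.066 66 [ 0.4601 -0.0171  0.0784] [ 0.4503 -0.0322  0.0662] [ 0.4657 -0.0071  0.0821] ((0.458172082901001, -0.01960046961903572), (0.026166073977947235, 0.012981184758245945), 81.78142547607422)
S 0.014 415 [ 0.4497 -0.0133  0.0234] [ 0.4012 -0.1249  0.014 ] [0.5339 0.0705 0.0448] ((0.4397117495536804, -0.023271948099136353), (0.16997410356998444, 0.12145107239484787), 41.18422317504883)
S bar 1651 [ 0.594 -0.241  0.116] [0.676 0.139 0.161]
 tops of brackets [(array([0.6123, 0.1138, 0.1565]), ((0.6111267805099487, 0.11448712646961212), (0.03393685817718506, 0.025988256558775902), 10.13918685913086)), (array([ 0.6586, -0.184 ,  0.157 ]), ((0.6594206690788269, -0.2025720477104187), (0.0329899862408638, 0.0579337477684021), 3.2169461250305176))]
T 0.05 44 [ 0.4573 -0.0194  0.0814] [ 0.4509 -0.03    0.0595] [ 0.4639 -0.0089  0.085 ] ((0.4578371047973633, -0.01925669237971306), (0.022718969732522964, 0.01179896667599678), 77.825927734375)
T 0.066 42 [ 0.4584 -0.0194  0.0815] [ 0.4509 -0.03    0.0703] [ 0.4639 -0.0089  0.085 ] ((0.4578371047973633, -0.01925669237971306), (0.022718969732522964, 0.01179896667599678), 77.825927734375)
T 0.014 308 [ 0.4457 -0.0105  0.0237] [ 0.3993 -0.0884  0.0141] [0.5294 0.0498 0.0445] ((0.4647327661514282, -0.019327417016029358), (0.12736333906650543, 0.13480302691459656), 1.6889277696609497)
T bar 1290 [ 0.593 -0.235  0.117] [0.675 0.139 0.163]
 tops of brackets [(array([0.6114, 0.1083, 0.157 ]), ((0.6162382364273071, 0.08789248019456863), (0.033501531928777695, 0.10258207470178604), 11.634685516357422)), (array([ 0.6547, -0.1645,  0.1567]), ((0.642854630947113, -0.11673666536808014), (0.03375355899333954, 0.22617125511169434), 13.134831428527832))]
```

View pics/cropS.png

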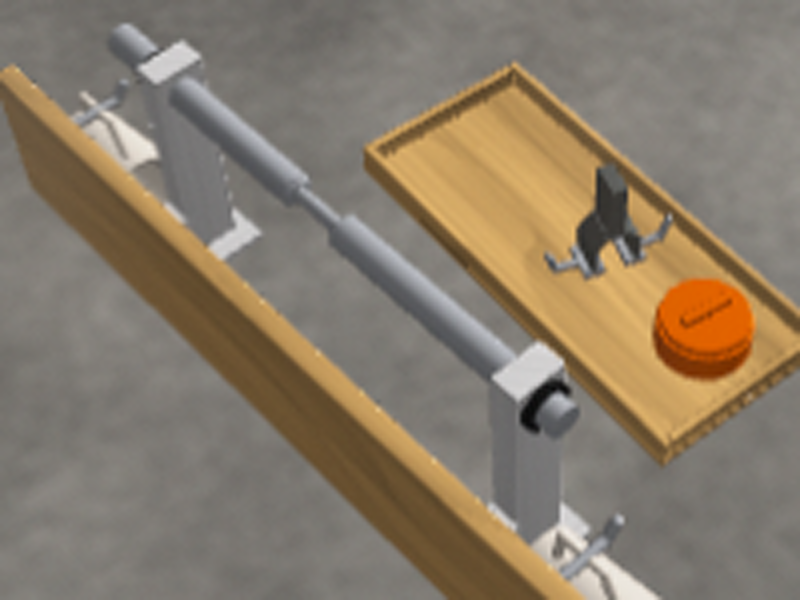

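View pics/cropT.png

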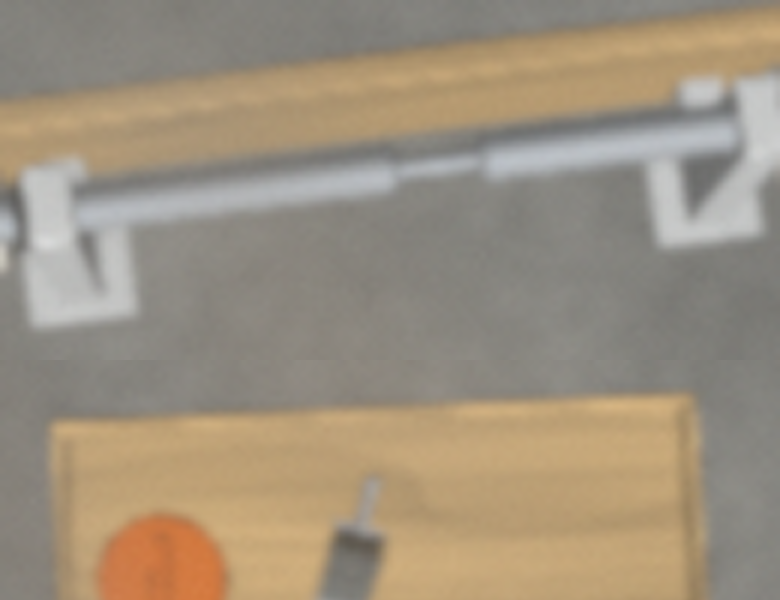

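The scene crop confirms that the dark-grey C-hook is upright, tab up, at crop (610,200). The neck runs from crop (300,190) to (335,225), i.e. scene (225,198) to (234,206). In the top crop the neck runs from (395,175) to (485,158), i.e. top (290.8,169.3) to (305.8,166.5).

```bash
cat >> m.py <<'E'
print("-----")
C=[]
for n,P,I in(("S",PS,S),("T",PT,T)):
    m=(P[...,2]>.146)&(P[...,2]<.153)&(P[...,1]>-.16)&(P[...,1]<.09)&(P[...,0]>.58)&(P[...,0]<.69)
    q=P[m]; l=cv2.fitLine(q[:,:2].astype(np.float32),cv2.DIST_HUBER,0,.001,.001).ravel();
    if l[1]<0:l[:2]*=-1
    print(n,len(q),"barline",l.round(4),"yaw",np.degrees(np.arctan2(-l[0],l[1])).round(2), "x at y=0",(l[2]-l[3]*l[0]/l[1]).round(4))
    d=l[:2];nv=np.array([d[1],-d[0]])
    A=P[...,:2]-l[2:4]; s=A@d; o=A@nv
    # brackets tops: near line, z>.1535
    b=(P[...,2]>.154)&(P[...,2]<.162)&(abs(o)<.02)&(abs(P[...,1])<.3); sb=s[b]
    for g in(sb[sb>0],sb[sb<0]): print("  bracket s",np.percentile(g,[2,50,98]).round(4),len(g))
    g=[s[b][s[b]>0],s[b][s[b]<0]]; mid=(g[0].min()+g[1].max())/2; print("  mid world",(l[2:4]+mid*d).round(4),"inner span",(g[0].min()-g[1].max()).round(4))
    # neck edges
    e={'S':[(225,198),(234,206)],'T':[(290.8,169.3),(305.8,166.5)]}[n]
    for z in (.145,): w=pts(I,e,z);print("  neck pts",w.round(4).tolist(),"s-mid",((w[:,:2]-l[2:4])@d-mid).round(4))
    # thin profile: max z along s
    k=(abs(o)<.012)&(P[...,2]>.125)&(P[...,2]<.165)
    for s0 in np.arange(-.06,.061,.006):
        kk=k&(abs(s-mid-s0)<.003)
        if kk.any(): print("   ",round(s0,3),P[kk][:,2].max().round(4),np.ptp(o[kk]).round(4),kk.sum())
# clip yaw from wires+tab in top
h=cv2.cvtColor(T["pixels"],cv2.COLOR_RGB2HSV)
x0,y0=268,215;w=h[y0:262,x0:302];mm=(w[...,1]<70);v,u=np.nonzero(mm);print("grey px",len(u))
q=pts(T,np.c_[u+x0,v+y0],.03)[:,:2];q=q[(q[:,0]>.405)&(q[:,0]<.515)]
print(cv2.minAreaRect(q.astype(np.float32)),cv2.fitLine(q.astype(np.float32),cv2.DIST_HUBER,0,.001,.001).ravel())
E
python3 m.py | sed '1,/-----/d'
```

```text
S 513 barline [-0.1577  0.9875  0.6336 -0.0247] yaw 9.08 x at y=0 0.6297
  bracket s [0.129  0.1394 0.149 ] 156
  bracket s [-0.1712 -0.1604 -0.151 ] 104
  mid world [ 0.6354 -0.0359] inner span 0.279
  neck pts [[0.6398, -0.0623, 0.145], [0.6353, -0.0313, 0.145]] s-mid [-0.0267  0.0046]
    -0.06 0.1498 0.0172 16
    -0.054 0.1507 0.0169 22
    -0.048 0.151 0.0195 19
    -0.042 0.1512 0.0178 18
    -0.036 0.1516 0.0194 29
    -0.03 0.1506 0.0172 26
    -0.024 0.1446 0.0072 8
    -0.018 0.1446 0.0082 11
    -0.012 0.145 0.0065 10
    -0.006 0.1447 0.0081 10
    -0.0 0.1457 0.0071 7
    0.006 0.1503 0.0182 15
    0.012 0.1497 0.017 23
    0.018 0.1506 0.0165 19
    0.024 0.151 0.018 21
    0.03 0.1512 0.018 27
    0.036 0.1493 0.0168 19
    0.042 0.1507 0.0157 24
    0.048 0.1506 0.0183 24
    0.054 0.1505 0.0171 26
    0.06 0.1499 0.0173 21
T 528 barline [-0.1556  0.9878  0.6332 -0.0311] yaw 8.95 x at y=0 0.6283
  bracket s [0.1143 0.1452 0.1571] 115
  bracket s [-0.1671 -0.1526 -0.1425] 118
  mid world [ 0.6377 -0.0599] inner span 0.1447
  neck pts [[0.6287, -0.031, 0.145], [0.6369, -0.0687, 0.145]] s-mid [ 0.0299 -0.0086]
    -0.06 0.1537 0.0194 19
    -0.054 0.1539 0.0177 19
    -0.048 0.1523 0.019 17
    -0.042 0.153 0.0192 20
    -0.036 0.1532 0.0175 19
    -0.03 0.1535 0.0183 19
    -0.024 0.1515 0.0193 18
    -0.018 0.151 0.0169 19
    -0.012 0.1531 0.0177 18
    -0.006 0.1513 0.0153 14
    -0.0 0.1455 0.0064 7
    0.006 0.1472 0.0075 11
    0.012 0.1465 0.0084 8
    0.018 0.1467 0.0058 7
    0.024 0.1501 0.008 10
    0.03 0.152 0.0188 15
    0.036 0.1537 0.0179 17
    0.042 0.1522 0.0169 20
    0.048 0.1534 0.0179 18
    0.054 0.1527 0.0188 20
    0.06 0.1501 0.0162 18
grey px 262
((0.45787668228149414, -0.019496891647577286), (0.02508774772286415, 0.08489187061786652), 72.88327026367188) [ 0.97448164 -0.22446729  0.45741206 -0.01836964]
```

```bash
cat > go.py <<'E'
import sys
from h import *
from scipy.spatial.transform import Rotation as Ro
# usage: go.py x y z yaw(deg of tool y) -> total units in tool axes from measured pose (translation, then remaining turn)
a=[float(v) for v in sys.argv[1:5]]
s=r.read_state();R=Ro.from_quat(s["orientation"]);M=R.as_matrix()
yaw=np.degrees(np.arctan2(M[1,1],M[0,1]));c,sn=np.cos(np.radians(a[3])),np.sin(np.radians(a[3]))
G=np.array([[-sn,c,0],[c,sn,0],[0,0,-1]]).T; G=np.c_[np.cross([c,sn,0],[0,0,-1]),[c,sn,0],[0,0,-1]]
rv=(R.inv()*Ro.from_matrix(G)).as_rotvec()
print("t",round(s["t"],2),"pos",s["ee_pos"].round(4),"yaw",yaw.round(2),"shift units",(M.T@(np.array(a[:3])-s["ee_pos"])/.03).round(2),"turn units",(rv/.08).round(2),"F",s["ft_force"].round(2),"w",round(s["grip_width"],4))
E
python3 -m pendant '[0,0,0,0,0,0.985,1, 0,0,0,0,0,0.985,1, 0,0,0,0,0,0.985,1, 0,0,0,0,0,0.985,1, 0,0,0,0,0,0.985,1, 0,0,0,0,0,0.985,1, 0,0,0,0,0,0.985,1, 0,0,0,0,0,0.985,1, 0,0,0,0,0,0.985,1, 0,0,0,0,0,0.985,1, 0,0,0,0,0,0.985,1, 0,0,0,0,0,0.985,1]'
python3 -m pendant '[0,0,0,0,0,0.985,1, 0,0,0,0,0,0.985,1, 0,0,0,0,0,0.985,1, 0,0,0,0,0,0.985,1, 0,0,0,0,0,0.985,1, 0,0,0,0,0,0.985,1, 0,0,0,0,0,0.985,1, 0,0,0,0,0,0.985,1]'
python3 go.py .458 -.019 .13 -13.5
```

```text
t: 1.1
ee_pos: [0.1422, 0.6082, 0.2526]
orientation: [0.556, 0.831, -0.001, 0.0]
ft_force: [-0.2, 0.3, 0.9]
grip_width: 0.0854
finger_force: 0.0
t: 1.77
ee_pos: [0.1422, 0.6082, 0.2526]
orientation: [0.786, 0.618, -0.001, 0.0]
ft_force: [0.2, 0.5, -0.6]
grip_width: 0.0855
finger_force: 0.0
t 1.77 pos [0.1422 0.6082 0.2526] yaw -13.69 shift units [-17.82  15.17   4.11] turn units [-0.    0.01 -0.04] F [ 0.16  0.55 -0.6 ] w 0.0855
```

```bash
python3 -m pendant '[-0.74,0.63,0,0,0,0,1, -0.74,0.63,0,0,0,0,1, -0.74,0.63,0,0,0,0,1, -0.74,0.63,0,0,0,0,1, -0.74,0.63,0,0,0,0,1, -0.74,0.63,0,0,0,0,1, -0.74,0.63,0,0,0,0,1, -0.74,0.63,0,0,0,0,1, -0.74,0.63,0,0,0,0,1, -0.74,0.63,0,0,0,0,1, -0.74,0.63,0,0,0,0,1, -0.74,0.63,0,0,0,0,1]' >/dev/null
python3 -m pendant '[-0.74,0.63,0.2,0,0,0,1, -0.74,0.63,0.2,0,0,0,1, -0.74,0.63,0.2,0,0,0,1, -0.74,0.63,0.2,0,0,0,1, -0.74,0.63,0.2,0,0,0,1, -0.74,0.63,0.2,0,0,0,1, -0.74,0.63,0.2,0,0,0,1, -0.74,0.63,0.2,0,0,0,1, -0.74,0.63,0.2,0,0,0,1, -0.74,0.63,0.2,0,0,0,1, -0.74,0.63,0.2,0,0,0,1, -0.74,0.63,0.2,0,0,0,1]'
python3 go.py .458 -.019 .074 -13.5
```

```text
t: 3.77
ee_pos: [0.4596, -0.0166, 0.1807]
orientation: [0.785, 0.619, -0.0, -0.0]
ft_force: [0.2, -0.6, -0.4]
grip_width: 0.0856
finger_force: 0.0
t 3.77 pos [ 0.4596 -0.0166  0.1807] yaw -13.48 shift units [-0.09 -0.03  3.56] turn units [-0. -0.  0.] F [ 0.23 -0.63 -0.37] w 0.0856
```

```bash
python3 -m pendant '[-0.09,-0.03,0.6,0,0,0,1, 0,0,0.6,0,0,0,1, 0,0,0.6,0,0,0,1, 0,0,0.6,0,0,0,1, 0,0,0.6,0,0,0,1, 0,0,0.56,0,0,0,1, 0,0,0,0,0,0,1]'
python3 -m pendant '[0,0,0,0,0,0,-1, 0,0,0,0,0,0,-1, 0,0,0,0,0,0,-1, 0,0,0,0,0,0,-1, 0,0,0,0,0,0,-1, 0,0,0,0,0,0,-1, 0,0,0,0,0,0,-1, 0,0,0,0,0,0,-1, 0,0,0,0,0,0,-1, 0,0,0,0,0,0,-1]'
python3 go.py .458 -.019 .074 -13.5
```

```text
t: 4.35
ee_pos: [0.4549, -0.0171, 0.071]
orientation: [0.785, 0.619, -0.002, -0.003]
ft_force: [-0.5, 0.5, -0.3]
grip_width: 0.0855
finger_force: 0.0
t: 5.18
ee_pos: [0.4587, -0.0178, 0.0753]
orientation: [0.785, 0.619, 0.001, 0.001]
ft_force: [0.7, 1.1, 5.2]
grip_width: 0.0108
finger_force: 59.8
t 5.18 pos [ 0.4587 -0.0178  0.0753] yaw -13.46 shift units [-0.04 -0.01  0.04] turn units [ 0.02 -0.    0.01] F [0.65 1.12 5.25] w 0.0108
```

```bash
python3 -m pendant '[0,0,-0.3,0,0,0,-1, 0,0,-0.7,0,0,0,-1, 0,0,-0.8,0,0,0,-1, 0,0,-0.8,0,0,-0.8,-1, 0,0,-0.8,0,0,-0.8,-1, 0,0,-0.8,0,0,-0.8,-1, 0,0,-0.8,0,0,-0.8,-1, 0,0,-0.5,0,0,-0.8,-1, 0,0,-0.3,0,0,-0.8,-1, 0,0,0,0,0,-0.1,-1, 0,0,0,0,0,0,-1, 0,0,0,0,0,0,-1]'
python3 go.py .6365 -.0485 .25 9
```

```text
t: 6.18
ee_pos: [0.4572, -0.0175, 0.2474]
orientation: [0.65, 0.76, -0.0, -0.001]
ft_force: [-0.6, 0.4, -0.9]
grip_width: 0.0107
finger_force: 58.8
t 6.18 pos [ 0.4572 -0.0175  0.2474] yaw 8.89 shift units [-1.95  5.75 -0.1 ] turn units [-0.02 -0.01 -0.02] F [-0.58  0.37 -0.89] w 0.0107
```

```bash
python3 -m pendant '[-0.2,0.6,0,0,0,0,-1, -0.2,0.6,0,0,0,0,-1, -0.2,0.6,0,0,0,0,-1, -0.2,0.6,0,0,0,0,-1, -0.2,0.6,0,0,0,0,-1, -0.2,0.6,0,0,0,0,-1, -0.2,0.6,0,0,0,0,-1, -0.2,0.6,0,0,0,0,-1, -0.2,0.6,0,0,0,0,-1, -0.15,0.35,-0.1,0,0,0,-1, 0,0,0,0,0,0,-1, 0,0,0,0,0,0,-1]'
python3 go.py .6365 -.0485 .23 9
python3 - <<'E'
from h import *
for n in("scene","top"):
    im=eyes.get_image(n);np.save(n+"2.npy",im,allow_pickle=True);p=im["pixels"]
    g=proj(im,[.6365,-.0485,.19])[0].astype(int);print(n,g)
    save(n+"2",cv2.resize(p[max(g[1]-50,0):g[1]+50,g[0]-65:g[0]+65],None,fx=6,fy=6,interpolation=cv2.INTER_CUBIC))
E
```

```text
t: 7.18
ee_pos: [0.6368, -0.0484, 0.2496]
orientation: [0.65, 0.76, -0.001, -0.001]
ft_force: [0.1, 0.2, -0.9]
grip_width: 0.0107
finger_force: 59.0
t 7.18 pos [ 0.6368 -0.0484  0.2496] yaw 8.94 shift units [-0.   -0.01  0.65] turn units [-0.04 -0.01 -0.01] F [ 0.11  0.21 -0.86] w 0.0107
scene [227 186]
top [298 162]
```

View pics/scene2.png

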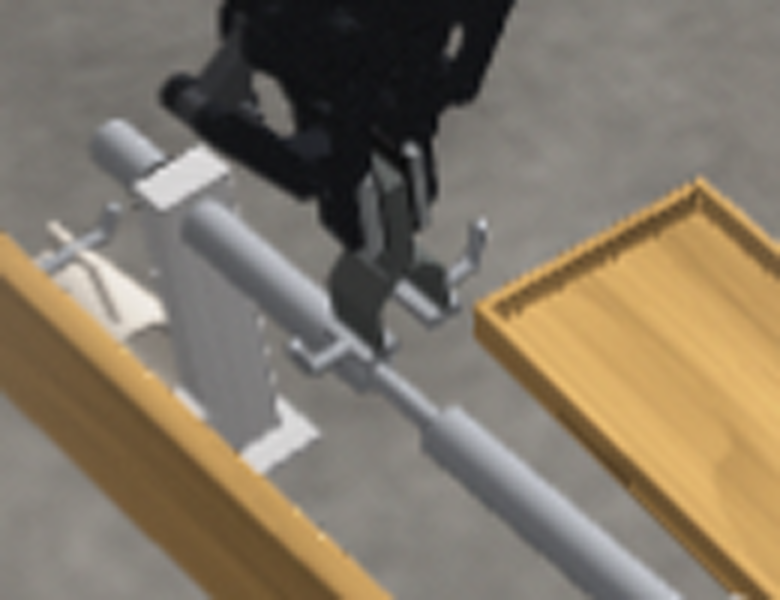

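The scene crop shows the hook held upright above the bar, gap down. Its wire tips are at crop (297,350) and (482,228), and the neck just in front of it is at crop (375,370) to (435,415).

```bash
python3 - <<'E'
from h import *
l=np.array([-.1566,.9877]);nv=np.array([l[1],-l[0]]);c0=np.array([.6365,-.0485]);tcp=np.array([.6368,-.0484])
for n in("scene","top"):
    im=np.load(n+"2.npy",allow_pickle=True).item();P=cloud(im)
    A=P[...,:2]-c0;s=A@l;o=A@nv;z=P[...,2]
    for lo,hi in((.183,.19),(.19,.198),(.198,.21),(.21,.218),(.14,.155)):
        m=(z>lo)&(z<hi)&(abs(s)<.03)&(abs(o)<.06)
        if m.sum()>3: print(n,lo,m.sum(),"s",np.percentile(s[m],[2,98]).round(4),"o",np.percentile(o[m],[2,98]).round(4))
    if n=="scene":
        w=pts(im,[(162+297/6,136+350/6),(162+482/6,136+228/6)],.2015);print("tips",w.round(4).tolist(),"s,o",((w[:,:2]-c0)@l).round(4),((w[:,:2]-c0)@nv).round(4))
E
```

```text
scene 0.183 121 s [-0.0123  0.0102] o [-0.0367  0.0367]
scene 0.19 51 s [-0.014   0.0097] o [-0.0403  0.0412]
scene 0.198 82 s [-0.0131  0.0099] o [-0.0408  0.0422]
scene 0.21 58 s [-0.0132  0.0107] o [-0.0088  0.0129]
scene 0.14 105 s [-0.0284  0.0294] o [-0.007   0.0098]
tips [[0.6772, -0.0392, 0.2015], [0.5965, -0.0528, 0.2015]] s,o [0.0028 0.002 ] [ 0.0416 -0.0402]
top 0.183 7 s [0.0052 0.0106] o [-0.0216  0.0084]
top 0.198 5 s [-0.0025  0.0106] o [-0.0437 -0.0122]
top 0.21 5 s [0.0078 0.0106] o [-0.0144  0.0009]
top 0.14 49 s [0.0094 0.029 ] o [-0.0091  0.0074]
```

```bash
python3 -m pendant '[0.035,0.01,0.2,0.01,0,0,-1, 0.035,0.01,0.2,-0.05,0,0,-1, 0,0,0.2,0,0,0,-1, 0,0,0.2,0,0,0,-1, 0,0,0.07,0,0,0,-1, 0,0,0.07,0,0,0,-1, 0,0,0.07,0,0,0,-1, 0,0,0.07,0,0,0,-1, 0,0,0.07,0,0,0,-1, 0,0,0.07,0,0,0,-1, 0,0,0,0,0,0,-1, 0,0,0,0,0,0,-1]'
python3 go.py .6372 -.0465 .2123 9
```

```text
t: 8.28
ee_pos: [0.6377, -0.0462, 0.2148]
orientation: [0.649, 0.76, 0.001, 0.001]
ft_force: [-0.6, 0.1, -1.2]
grip_width: 0.0111
finger_force: 59.0
t 8.28 pos [ 0.6377 -0.0462  0.2148] yaw 9.0 shift units [-0.01 -0.02  0.08] turn units [ 0.04 -0.   -0.  ] F [-0.57  0.07 -1.23] w 0.0111
```

```bash
python3 -m pendant '[0,0,0.07,0,0,0,-1, 0,0,0.07,0,0,0,-1, 0,0,0.06,0,0,0,-1, 0,0,0,0,0,0,-1]'
python3 go.py .6372 -.0465 .1908 9
```

```text
t: 8.62
ee_pos: [0.6375, -0.0462, 0.2082]
orientation: [0.649, 0.76, 0.001, 0.001]
ft_force: [-0.9, 0.2, -1.7]
grip_width: 0.0111
finger_force: 59.0
t 8.62 pos [ 0.6375 -0.0462  0.2082] yaw 9.0 shift units [-0.01 -0.01  0.58] turn units [ 0.03 -0.   -0.  ] F [-0.93  0.23 -1.73] w 0.0111
```

```bash
python3 -m pendant '[0,0,0.07,0,0,0,-1, 0,0,0.07,0,0,0,-1, 0,0,0.07,0,0,0,-1, 0,0,0,0,0,0,-1]'
python3 -m pendant '[0,0,0.07,0,0,0,-1, 0,0,0.07,0,0,0,-1, 0,0,0.07,0,0,0,-1, 0,0,0.07,0,0,0,-1, 0,0,0.07,0,0,0,-1, 0,0,0,0,0,0,-1, 0,0,0,0,0,0,-1]'
python3 go.py .6372 -.0465 .1908 9
python3 - <<'E'
from h import *
l=np.array([-.1566,.9877]);nv=np.array([l[1],-l[0]]);c0=np.array([.6365,-.0485])
im=eyes.get_image("scene");P=cloud(im);A=P[...,:2]-c0;s=A@l;o=A@nv;z=P[...,2]
for lo,hi in((.105,.125),(.125,.135),(.135,.145),(.145,.152),(.152,.16)):
    m=(z>lo)&(z<hi)&(abs(s)<.02)&(abs(o)<.06)
    if m.sum()>3: print(lo,m.sum(),"s",np.percentile(s[m],[2,98]).round(4),"o",np.percentile(o[m],[2,98]).round(4))
p=im["pixels"];save("s3",cv2.resize(p[140:240,170:300],None,fx=6,fy=6,interpolation=cv2.INTER_CUBIC))
E
```

```text
t: 8.95
ee_pos: [0.6375, -0.0462, 0.2019]
orientation: [0.649, 0.76, 0.001, 0.001]
ft_force: [0.1, -0.6, -1.2]
grip_width: 0.0109
finger_force: 59.0
t: 9.53
ee_pos: [0.6377, -0.0462, 0.1919]
orientation: [0.649, 0.76, 0.001, 0.001]
ft_force: [1.3, 0.4, -1.5]
grip_width: 0.011
finger_force: 59.0
t 9.53 pos [ 0.6377 -0.0462  0.1919] yaw 8.99 shift units [-0.01 -0.02  0.03] turn units [ 0.03 -0.   -0.  ] F [ 1.28  0.38 -1.47] w 0.011
0.105 34 s [-0.0185  0.0185] o [-0.0255  0.0586]
0.125 90 s [-0.0105  0.0117] o [-0.0358  0.0402]
0.135 71 s [-0.0099  0.0189] o [-0.0397  0.044 ]
0.145 53 s [-0.0106  0.0192] o [-0.0145  0.0182]
0.152 49 s [-0.0116  0.0119] o [-0.0083  0.0148]
```

View pics/s3.png

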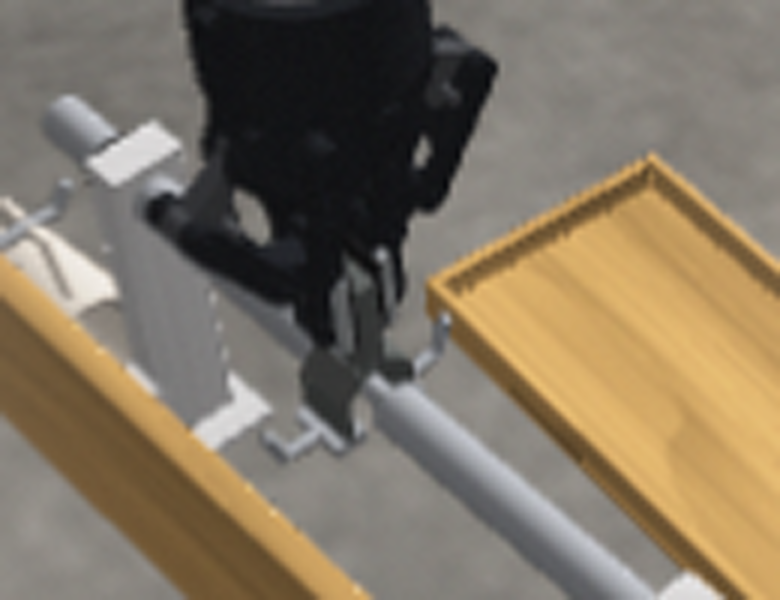

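The crop shows the hook's lips straddling the neck below the bar at (350,420), with no contact force. Now a slow slide to the left onto the thick bar.

```bash
python3 -m pendant '[0.05,-0.025,0.03,0,0,0,-1, 0.08,0,0,0,0,0,-1, 0.1,0,0,0,0,0,-1, 0.1,0,0,0,0,0,-1, 0,0,0,0,0,0,-1]'
python3 go.py .6151 .0908 .1908 9
```

```text
t: 10.0
ee_pos: [0.6355, -0.0358, 0.1913]
orientation: [0.649, 0.761, 0.001, 0.001]
ft_force: [0.2, 0.5, 0.2]
grip_width: 0.011
finger_force: 59.0
t 10.0 pos [ 0.6355 -0.0358  0.1913] yaw 9.03 shift units [ 4.27 -0.01  0.02] turn units [ 0.04 -0.    0.01] F [0.16 0.48 0.16] w 0.011
```

```bash
python3 -m pendant '[0.1,0,0,0,0,0,-1, 0.1,0,0,0,0,0,-1, 0.1,0,0,0,0,0,-1, 0.1,0,0,0,0,0,-1, 0.1,0,0,0,0,0,-1, 0,0,0,0,0,0,-1]'
python3 go.py .6151 .0908 .1908 9
```

```text
t: 10.5
ee_pos: [0.6331, -0.0211, 0.1912]
orientation: [0.649, 0.761, 0.001, 0.001]
ft_force: [0.0, 0.6, -0.7]
grip_width: 0.0108
finger_force: 59.0
t 10.5 pos [ 0.6331 -0.0211  0.1912] yaw 9.02 shift units [ 3.78 -0.01  0.01] turn units [ 0.04 -0.    0.01] F [ 0.05  0.55 -0.74] w 0.0108
```

```bash
python3 -m pendant '[0.15,0,0,0,0,0,-1, 0.2,0,0,0,0,0,-1, 0.2,0,0,0,0,0,-1, 0.2,0,0,0,0,0,-1, 0.2,0,0,0,0,0,-1, 0.1,0,0,0,0,0,-1, 0,0,0,0,0,0,-1]'
python3 -m pendant '[0.15,0,0,0,0,0,-1, 0.2,0,0,0,0,0,-1, 0.2,0,0,0,0,0,-1, 0.2,0,0,0,0,0,-1, 0.2,0,0,0,0,0,-1, 0.2,0,0,0,0,0,-1, 0.2,0,0,0,0,0,-1, 0.2,0,0,0,0,0,-1, 0.1,0,0,0,0,0,-1, 0,0,0,0,0,0,-1, 0,0,0,0,0,0,-1]'
python3 go.py .6151 .0908 .1908 9
python3 - <<'E'
from h import *
for n in("scene","top"):
    im=eyes.get_image(n);np.save(n+"4.npy",im,allow_pickle=True);p=im["pixels"]
    if n=="scene": save("s4",cv2.resize(p[180:280,220:350],None,fx=6,fy=6,interpolation=cv2.INTER_CUBIC))
E
```

```text
t: 11.08
ee_pos: [0.6282, 0.0104, 0.1912]
orientation: [0.649, 0.761, 0.001, 0.001]
ft_force: [0.2, -1.4, -0.8]
grip_width: 0.0111
finger_force: 59.0
t: 12.0
ee_pos: [0.6206, 0.0584, 0.1912]
orientation: [0.649, 0.761, 0.001, 0.001]
ft_force: [0.0, 1.2, -1.2]
grip_width: 0.0111
finger_force: 59.0
t 12.0 pos [0.6206 0.0584 0.1912] yaw 9.02 shift units [ 1.1  -0.01  0.01] turn units [0.04 0.   0.  ] F [ 0.01  1.23 -1.18] w 0.0111
```

View pics/s4.png

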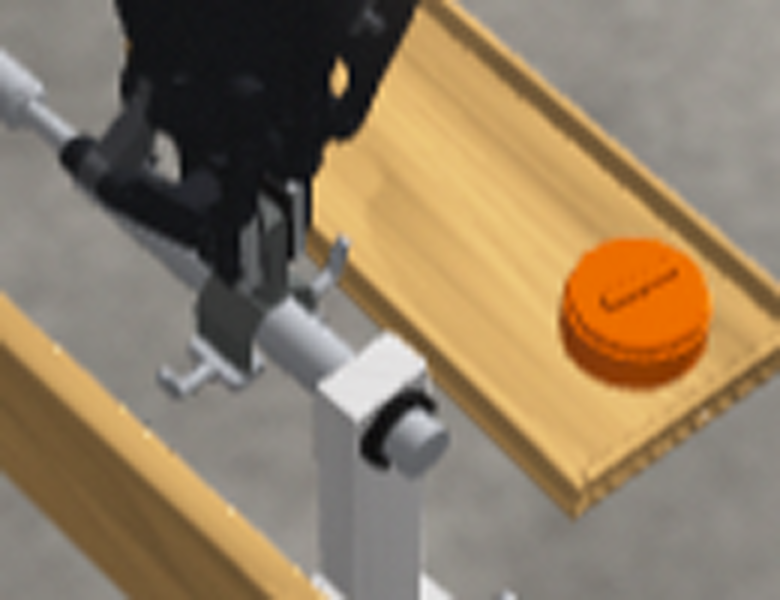

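The hook is captive round the thick bar, at crop (230,330). The bracket is about 30 mm further on, at crop (375,375).

```bash
python3 -m pendant '[0.15,0,0,0,0,0,-1, 0.2,0,0,0,0,0,-1, 0.2,0,0,0,0,0,-1, 0.15,0,0,0,0,0,-1, 0.1,0,0,0,0,0,-1, 0.05,0,0,0,0,0,-1, 0,0,0,0,0,0,-1, 0,0,0,0,0,0,-1]'
python3 -m pendant '[0.03,0,0,0,0,0,-1, 0.03,0,0,0,0,0,-1, 0.03,0,0,0,0,0,-1, 0,0,0,0,0,0,-1, 0,0,0,0,0,0,-1]'
python3 go.py .6151 .0908 .1908 9
```

```text
t: 12.77
ee_pos: [0.6166, 0.0835, 0.1912]
orientation: [0.649, 0.76, 0.001, 0.001]
ft_force: [0.1, 0.1, -0.7]
grip_width: 0.0111
finger_force: 59.0
t: 13.18
ee_pos: [0.6162, 0.0861, 0.1912]
orientation: [0.649, 0.76, 0.001, 0.001]
ft_force: [0.1, -0.1, -2.0]
grip_width: 0.0112
finger_force: 59.0
t 13.18 pos [0.6162 0.0861 0.1912] yaw 8.99 shift units [ 0.16 -0.01  0.01] turn units [ 0.04  0.   -0.  ] F [ 0.15 -0.1  -1.99] w 0.0112
```

```bash
python3 -m pendant '[0.02,0,0,0,0,0,-1, 0.02,0,0,0,0,0,-1, 0.02,0,0,0,0,0,-1, 0,0,0,0,0,0,-1, 0,0,0,0,0,0,-1]'|grep -E 'pos|force'
python3 -m pendant '[0.01,0,0,0,0,0,-1, 0.01,0,0,0,0,0,-1, 0.01,0,0,0,0,0,-1, 0,0,0,0,0,0,-1, 0,0,0,0,0,0,-1]'|grep -E 'pos|force'
python3 go.py .6151 .0908 .1908 9
```

```text
ee_pos: [0.6159, 0.0879, 0.1912]
ft_force: [-0.6, -0.2, -0.9]
finger_force: 59.0
ee_pos: [0.6157, 0.0888, 0.1912]
ft_force: [0.1, -0.1, -2.4]
finger_force: 59.0
t 14.02 pos [0.6157 0.0888 0.1912] yaw 9.0 shift units [ 0.07 -0.01  0.01] turn units [ 0.04  0.   -0.  ] F [ 0.11 -0.12 -2.4 ] w 0.0111
```

```bash
python3 -m pendant '[0.015,0,0,0,0,0,-1, 0.015,0,0,0,0,0,-1, 0,0,0,0,0,0,-1, 0,0,0,0,0,0,-1]'|grep -E 'pos|ft_force'
python3 -m pendant '[0.015,0,0,0,0,0,-1, 0.015,0,0,0,0,0,-1, 0,0,0,0,0,0,-1, 0,0,0,0,0,0,-1]'|grep -E 'pos|ft_force'
```

```text
ee_pos: [0.6156, 0.0897, 0.1912]
ft_force: [-0.3, 0.1, -1.5]
ee_pos: [0.6155, 0.0906, 0.1912]
ft_force: [0.0, 0.1, -0.7]
```

```bash
python3 -m pendant '[0.015,0,0,0,0,0,-1, 0.015,0,0,0,0,0,-1, 0,0,0,0,0,0,-1, 0,0,0,0,0,0,-1]'|grep -E 'pos|ft_force'
python3 -m pendant '[0.015,0,0,0,0,0,-1, 0.015,0,0,0,0,0,-1, 0,0,0,0,0,0,-1, 0,0,0,0,0,0,-1]'|grep -E 'pos|ft_force'
```

```text
ee_pos: [0.6153, 0.0915, 0.1912]
ft_force: [0.8, -0.4, -1.0]
ee_pos: [0.6152, 0.0924, 0.1912]
ft_force: [0.1, 0.1, -0.7]
```

```bash
python3 -m pendant '[0.015,0,0,0,0,0,-1, 0.015,0,0,0,0,0,-1, 0,0,0,0,0,0,-1, 0,0,0,0,0,0,-1]'|grep -E 'pos|ft_force'
python3 -m pendant '[0.015,0,0,0,0,0,-1, 0.015,0,0,0,0,0,-1, 0,0,0,0,0,0,-1, 0,0,0,0,0,0,-1]'|grep -E 'pos|ft_force'
```

```text
ee_pos: [0.6151, 0.0927, 0.1912]
ft_force: [-0.1, -3.4, -0.9]
ee_pos: [0.6151, 0.0928, 0.1913]
ft_force: [0.8, -5.8, -1.0]
```

Contact with the bracket at about 6 N, and the tool has stopped advancing. Next: ease off the push, lower until the hook's weight rests on the bar, then open.

```bash
python3 -m pendant '[-0.02,0,0.02,0,0,0,-1, 0,0,0.02,0,0,0,-1, 0,0,0.02,0,0,0,-1, 0,0,0,0,0,0,-1, 0,0,0,0,0,0,-1]'|grep -E 'pos|ft_force'
python3 -m pendant '[0,0,0.02,0,0,0,-1, 0,0,0.02,0,0,0,-1, 0,0,0,0,0,0,-1, 0,0,0,0,0,0,-1]'|grep -E 'pos|ft_force'
```

```text
ee_pos: [0.6155, 0.0928, 0.19]
ft_force: [0.2, -5.9, 1.8]
ee_pos: [0.6157, 0.0928, 0.189]
ft_force: [1.4, -6.0, 2.3]
```

```bash
python3 -m pendant '[0,0,0,0,0,0,-0.6, 0,0,0,0,0,0,-0.5, 0,0,0,0,0,0,-0.4, 0,0,0,0,0,0,-0.3, 0,0,0,0,0,0,-0.3, 0,0,0,0,0,0,-0.3]'
python3 go.py .6157 .0928 .25 9
python3 - <<'E'
from h import *
im=eyes.get_image("scene");p=im["pixels"];save("s5",cv2.resize(p[180:280,220:350],None,fx=6,fy=6,interpolation=cv2.INTER_CUBIC))
E
```

```text
t: 17.27
ee_pos: [0.6149, 0.0938, 0.1881]
orientation: [0.649, 0.76, 0.001, 0.001]
ft_force: [-0.2, 0.2, 0.9]
grip_width: 0.0298
finger_force: 0.0
t 17.27 pos [0.6149 0.0938 0.1881] yaw 9.01 shift units [-0.04  0.03 -2.06] turn units [ 0.04 -0.    0.  ] F [-0.24  0.23  0.92] w 0.0298
```

View pics/s5.png

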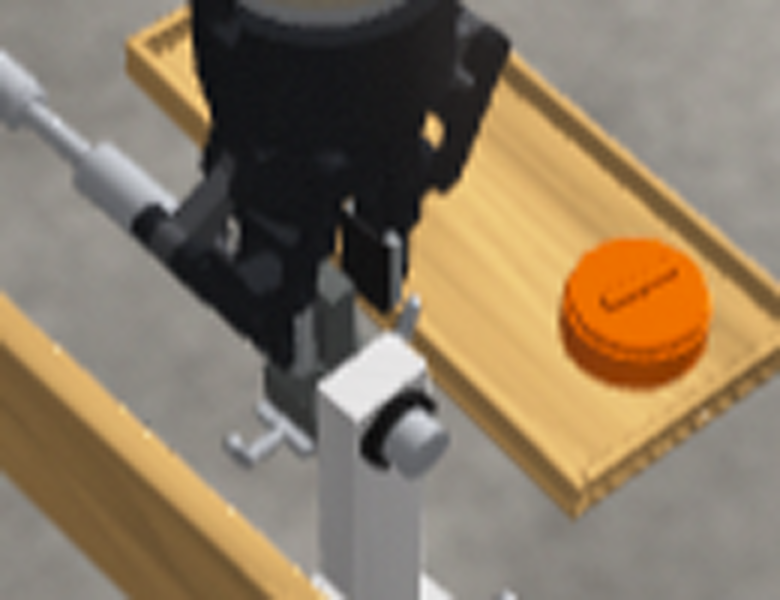

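The hook hangs upright against the left bracket at crop (300,390). The fingers are open and clear of the tab at crop (335,300). Retreating straight up.

```bash
python3 -m pendant '[0,0,-0.1,0,0,0,-0.3, 0,0,-0.3,0,0,0,-0.3, 0,0,-0.5,0,0,0,-0.3, 0,0,-0.6,0,0,0,-0.3, 0,0,-0.6,0,0,0,-0.3, 0,0,-0.6,0,0,0,-0.3, 0,0,-0.4,0,0,0,-0.3, 0,0,-0.2,0,0,0,-0.3, 0,0,0,0,0,0,-0.3, 0,0,0,0,0,0,-0.3]'
python3 - <<'E'
from h import *
im=eyes.get_image("scene");P=cloud(im);p=im["pixels"];save("s6",cv2.resize(p[170:300,200:370],None,fx=4.5,fy=4.5,interpolation=cv2.INTER_CUBIC))
l=np.array([-.1566,.9877]);nv=np.array([l[1],-l[0]]);A=P[...,:2]-np.array([.6133,.1027]);s=A@l;o=A@nv;z=P[...,2]
m=(z>.165)&(z<.2)&(abs(s)<.05)&(abs(o)<.02);print(m.sum(),s[m].min(),s[m].max(),o[m].min(),o[m].max(),z[m].max())
m=(z>.154)&(z<.162)&(abs(o)<.02)&(s>0.0)&(s<.04);print("bracket",np.percentile(s[m],[1,99]))
E
```

```text
t: 18.15
ee_pos: [0.6146, 0.0934, 0.2869]
orientation: [0.649, 0.76, 0.001, 0.001]
ft_force: [-0.5, -0.4, -0.3]
grip_width: 0.0304
finger_force: 0.0
152 -0.02419052235751334 -0.0003689751863307115 -0.004812540060078635 0.008612529893453739 0.19484581961477743
bracket [0.00068499 0.01981682]
```

View pics/s6.png

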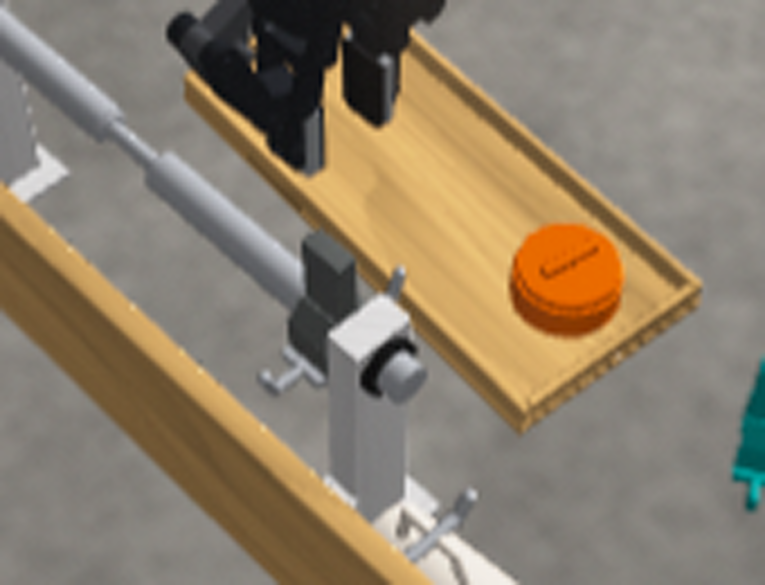

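The hook hangs captive and upright at crop (325,300), touching the bracket to within about 1 mm, and the gripper is clear. Handing in.

```bash
python3 -c "
from cell import order
print(order.close_job())"
```

```text
the job is handed in; nothing more can be done
None
```

The grey C-hook hangs captive round the thick bar, within about 1 mm of the left bracket, released with the gripper clear; the job was handed in after about 18 s, with no more than about 6 N measured against the rail, and I never moved the jar, pill box or spoon rest.

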